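Renew the paint blocks in a class paint tray

TASK

Get the paint tray ready for the next art class: press the little bin's pedal right down to its stop so that the lid goes over and stays open, and throw every used-up block (the ones worn through to a ring) from the tray into the bin. Put a spare block from the paper sheet flat into every empty well, one in each and any colour in any well, leave the good blocks and any spares left over as they are, and push the bin's lid shut again; do not disturb the other things on the desk.

Things in the scene. Friction and masses are not known exactly. Their poses are not given: they have to be found in the camera images.
- bin: Small round metal table-top pedal bin, 130 mm across, fixed to the desk, on the left or the right. Origin on the desk at the centre of its foot; its x axis points from pedal (-x side) to hinge (+x side), z up. Foot 136 mm across, 26 mm high; inner floor 28 mm, rim 155 mm above the desk; mouth 124 mm wide inside. A hinge housing 46 mm wide reaches 100 mm behind the bin's axis.
- pedal_pad (a point): Middle of the upper face of the pedal's black pad (34 mm deep, 56 mm wide), 122 mm in front of the bin's axis; 40 mm above the desk when up, 15 mm when down at its stop. Its hinge lies 77 mm behind the pad.
- pedal (a joint): Pedal angle, rad: 0 up, 0.32 down at its stop; the pad goes down 25 mm. It springs back by itself; full down takes about 8 to 20 N on the pad. It lifts the lid: only right at the stop does the lid pass upright, tip over and stay open when the pedal is let go slowly or fast; from a part press the lid falls shut again.
- lid_rim (a point): Front edge of the bin's lid (round, 133 mm across, 10 mm thick), 150 mm from the hinge axis, which lies along the bin's y axis, 84 mm behind the bin's axis and 158 mm above the desk. Lid shut: over the bin's front; lid open: about 305 mm above the desk and 31 mm behind the hinge.
- lid (a joint): Lid angle, rad: 0 shut, 1.57 upright, 1.78 fully open, leaning back against its stop, where it stays. Pushed forwards from behind (1 to 2 N at the edge) past about 1.45 it falls shut by its own weight, slowed a little by a damper.
- tray: Grey plastic paint tray, 170 x 246 mm, 9 mm high, fixed to the desk, with six round wells at x = -38 and +38 mm, y = -76, 0 and +76 mm in its frame; each is 50 mm across and 6 mm deep with a small chamfer, its floor 3 mm above the desk. Origin on the desk under its centre, z up.
- G1_mid (a point): Centre of a sound paint block that stands in a well of the tray at the start: solid disc, 46 mm across, 20 mm thick; it stands 14 mm out of the well. Absent in some starts.
- G2_mid (a point): Centre of a sound paint block that stands in a well of the tray at the start: solid disc, 46 mm across, 20 mm thick; it stands 14 mm out of the well. Absent in some starts.
- G3_mid (a point): Centre of a sound paint block that stands in a well of the tray at the start: solid disc, 46 mm across, 20 mm thick; it stands 14 mm out of the well. Absent in some starts.
- W1_mid (a point): Centre of a used-up paint block in a well of the tray: worn through to a ring, 46 mm across outside, 26 mm hole, 17 mm thick; it stands 11 mm out of the well. Absent in some starts.
- W2_mid (a point): Centre of a used-up paint block in a well of the tray: worn through to a ring, 46 mm across outside, 26 mm hole, 17 mm thick; it stands 11 mm out of the well. Absent in some starts.
- W3_mid (a point): Centre of a used-up paint block in a well of the tray: worn through to a ring, 46 mm across outside, 26 mm hole, 17 mm thick; it stands 11 mm out of the well. Absent in some starts.
- F1_mid (a point): Centre of a spare paint block lying flat on the sheet of paper: solid disc, 46 mm across, 20 mm thick, about 45 g (either way up is right). Absent in some starts.
- F2_mid (a point): Centre of a spare paint block lying flat on the sheet of paper: solid disc, 46 mm across, 20 mm thick, about 45 g (either way up is right). Absent in some starts.
- F3_mid (a point): Centre of a spare paint block lying flat on the sheet of paper: solid disc, 46 mm across, 20 mm thick, about 45 g (either way up is right). Absent in some starts.
- F4_mid (a point): Centre of a spare paint block lying flat on the sheet of paper: solid disc, 46 mm across, 20 mm thick, about 45 g (either way up is right). Absent in some starts.
- F5_mid (a point): Centre of a spare paint block lying flat on the sheet of paper: solid disc, 46 mm across, 20 mm thick, about 45 g (either way up is right). Absent in some starts.
- F6_mid (a point): Centre of a spare paint block lying flat on the sheet of paper: solid disc, 46 mm across, 20 mm thick, about 45 g (either way up is right). Absent in some starts.
- eraser: Bystander: white eraser, 42 x 22 x 12 mm, lying among the spare blocks. Origin at the middle of its underside.
- marker: Bystander: marker pen, 135 mm long, 13 mm thick, lying across the near end of the paper sheet; its long axis is y. Origin at the middle of its underside.
- brush: Bystander: paint brush, 160 mm long, 8 mm thick, lying in front of the tray; its long axis is y. Origin at the middle of its underside.
- waterjar: Bystander: glass jar of painting water, 60 mm across, 85 mm high, behind the paper sheet. Origin at the middle of its underside.
- paintbottle: Bystander: paint bottle, 52 mm across, 130 mm high, behind the paper sheet. Origin at the middle of its underside.

How it is judged:
By the outcome, as a careful person would: the job done as asked, in the order asked, and still so for the second after the job is handed in, with the robot touching nothing.
Of G1, G2, G3 only 1 to 2 are there at a start; the rules pass over those that are not, and their reading is None.
Of W1, W2, W3 only 2 to 3 are there at a start; the rules pass over those that are not, and their reading is None.
Of F1, F2, F3, F4, F5, F6 only 5 to 6 are there at a start; the rules pass over those that are not, and their reading is None.
At some moment in a run one of F1, F2, F3, F4, F5, F6 may be knocked a few centimetres aside while the robot is not near it.
Once in a run the grip may slacken for a moment while it holds something.
It also fails if it takes over 210 s, if anything falls off the work surface, if the arm or the gripper's body presses on something with over 40 N, if the wrist force passes 120 N, or if a joint passes its speed limit or range.

ROBOT

A 6-joint arm with a two-finger parallel gripper is mounted at the origin on the work surface. World frame = base frame: x ahead of the robot, y to its left, z up, the work surface at z = 0. Lengths are in m, angles in rad, forces in N, time in s.
With the tool pointing down it reaches from about 0.275 to 0.825 m from the base axis. Payload 4.9 kg.
Tool frame: the origin (TCP) lies midway between the tips of the shut fingers; the grasp point (between the pads) lies 19 mm behind it (bot.grip_depth is the distance from the TCP to the grasp point, in m); y points along the fingers, x is the direction in which the jaws open and shut, and the axes are right-handed (so a half turn about y gives the same grasp; the last joint's range is limited). The gripper opens to 85 mm and grips with 20 to 120 N. Pads are 22 mm wide; open, the fingers measure 114 mm over their backs; the gripper's body (76 mm by 85 mm) begins 54 mm behind the grasp point. The pads swing forward as they close: fully open they stand 13 mm farther back than shut.
Start: joints at [-1.387, 0.326, -0.193, 1.052, 0, 1.437], TCP at [0.172, -0.522, 0.231] pointing down, gripper open.
Joint ranges: [-2.65, 2.65], [-0.97, 1.79], [-1.3, 1.35], [-1.93, 2.1], [-1.47, 1.37], [-3.14, 3.14]. Speed limits (rad/s): [2.57, 2.57, 3.14, 3.14, 3.14, 3.14].

INTERFACE

Orientations are given as a unit quaternion [w, x, y, z].
In Python, from cell import bot gives the robot as it stands. Calls block until the motion is done:
- bot.move_pose(position, orientation): joint-space move of the TCP to a pose.
- bot.move_linear(position, speed=0.15, rotation=None, until_force=None): straight line of the TCP; rotation=None keeps the orientation; speed is the mean speed in m/s. With until_force (N) it stops when the force on the tool has changed by that much, and returns True; else False.
- bot.goto_joints(angles): joint-space move.
- bot.set_gripper(opening, grasp_force=None): opening from 0.0 (shut) to 1.0 (fully open); grasp_force is the grip in N (None keeps the last); returns when the fingers have stopped.
- bot.wait(seconds).
- bot.solve_ik(position, orientation): joint angles nearest the present ones, or None.
- bot.camera(name): name is "scene" or "top" or "wrist"; returns the picture (384x512x3 uint8, red, green, blue); there is no depth.
- bot.calibration(name): a dict with "mtx" (3x3 intrinsics, pixels), "extrinsics" (4x4, takes a point from world to camera coordinates); the wrist camera has in their place "hand_eye" (4x4, takes a point from camera to tool coordinates, whose origin is the TCP and whose axes are the tool frame's). Camera axes: x right, y down, z forward; pixel columns grow to the right and rows downward; lengths in m; the calibration is good to about 2 mm. A picture is of the moment at which its call begins: read the wrist's pose just before it. calibration takes no time and is no camera call.
A pose or a line that the arm cannot do raises bot.PlanningError and nothing moves.
- bot.close_job(): hands the job in, once; it reports no verdict.
Trained networks look in the newest picture that a camera, given by its name, has taken for a name from the list of things; names that differ only in an ending like _2 or _b are one class to them, and where a whole thing is asked for, a point or a joint stands for the part that bears it (a point fixed in the world has none). Each returns a list of dicts, best first, with "confidence" (0 to 1); they miss things now and then, are a little off and sometimes report something else, mostly with a low value. They report only what shows in the picture. A call takes as long as a camera call.
- bot.search_frame(camera, thing): "bbox" ([left, top, width, height] in pixels, round what is visible of it).
Readings, each from a call of its own:
- bot.read_clock(): time.
- bot.read_joint_positions(): joint angles.
- bot.read_joint_vel(): joint speeds.
- bot.read_joint_efforts(): joint torques, N m.
- bot.read_position(): TCP position.
- bot.read_tool_rot(): TCP orientation.
- bot.read_ft_force(): force on the tool from outside, world axes, zero at the start.
- bot.read_moment(): the same for the moment, N m.
- bot.read_gripper_width(): opening from 0.0 (shut) to 1.0 (fully open).
Only numpy, scipy, OpenCV 4.12 (cv2) and the standard library are available. Lean on these libraries where they do the work, as an engineer would, in place of code of your own. Each camera call takes 0.05 s, during which the arm holds its last target. There are 200 camera calls.

## Working session

There is one attempt and no reset: what is moved stays moved. The work goes in short steps, each a Python script; the robot and the scene stay as the last script left them, time stands still between calls to the robot, and variables do not carry over. Pictures are saved under pics/ and viewed, about 12 in all and at most 16, crops included, and the job is handed in when it is done.

```bash
ls; mkdir -p pics; python3 - <<'E'
from cell import bot
import cv2,numpy as np
for c in("scene","top","wrist"):
    im=bot.camera(c); cv2.imwrite(f"pics/{c}0.png",im[...,::-1])
    k=bot.calibration(c); print(c,{a:np.round(b,3).tolist() for a,b in k.items()})
for t in ["bin","pedal_pad","tray","G1_mid","W1_mid","F1_mid","eraser","marker","brush","waterjar","paintbottle"]:
    print(t,[(np.round(d["bbox"]).astype(int).tolist(),round(d["confidence"],2)) for d in bot.search_frame("top",t)])
a=cv2.imread("pics/scene0.png");b=cv2.imread("pics/top0.png")
print(bot.read_tool_rot(),bot.read_clock())
E
```

```text
pics
scene {'mtx': [[370.757, 0.0, 259.432], [0.0, 370.757, 192.727], [0.0, 0.0, 1.0]], 'extrinsics': [[0.43, 0.903, 0.007, -0.26], [0.507, -0.235, -0.83, -0.193], [-0.748, 0.36, -0.558, 1.389], [0.0, 0.0, 0.0, 1.0]]}
top {'mtx': [[346.472, 0.0, 260.265], [0.0, 346.472, 192.465], [0.0, 0.0, 1.0]], 'extrinsics': [[-0.028, -1.0, 0.013, 0.018], [-0.985, 0.025, -0.172, 0.587], [0.171, -0.018, -0.985, 0.816], [0.0, 0.0, 0.0, 1.0]]}
wrist {'mtx': [[341.461, 0.0, 259.772], [0.0, 341.461, 193.216], [0.0, 0.0, 1.0]], 'hand_eye': [[1.0, -0.0, -0.001, -0.001], [0.001, -0.3, 0.954, -0.143], [-0.0, -0.954, -0.3, 0.077], [0.0, 0.0, 0.0, 1.0]]}
bin [([102, 180, 62, 74], 0.61), ([100, 179, 80, 107], 0.56), ([144, 258, 24, 31], 0.49)]
pedal_pad [([144, 256, 25, 35], 0.77), ([312, 178, 109, 83], 0.27)]
tray [([313, 180, 105, 79], 0.83)]
G1_mid [([98, 182, 64, 74], 0.61), ([358, 221, 21, 17], 0.58)]
W1_mid [([334, 232, 17, 17], 0.68)]
F1_mid [([271, 160, 19, 23], 0.59), ([235, 188, 16, 19], 0.55)]
eraser []
marker [([227, 250, 53, 13], 0.67)]
brush [([365, 264, 8, 1], 0.6)]
waterjar [([270, 105, 26, 33], 0.86), ([237, 160, 16, 19], 0.29)]
paintbottle [([231, 109, 16, 33], 0.88), ([98, 184, 66, 70], 0.2)]
[-0.57279526  0.57283031 -0.4145714   0.41461015] 0.7
```

View pics/top0.png

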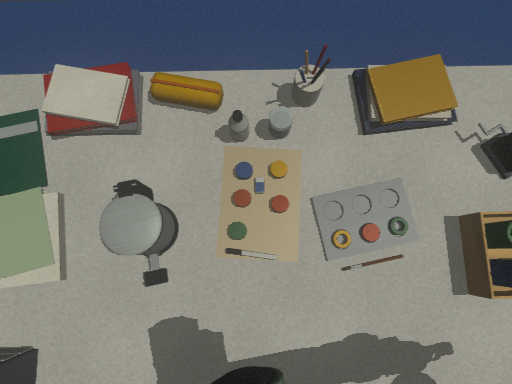

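View pics/scene0.png

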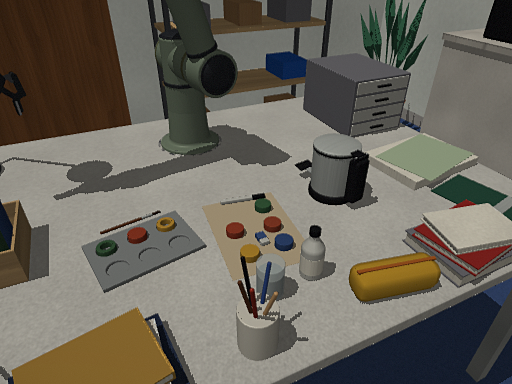

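The top view shows the bin at left (lid near 131,224, pedal 156,277). The tray has rings at (342,239) and (398,226), a good red block at (371,232) and three empty wells in the far row. Five spares sit on the sheet at (244,170), (279,169), (242,198), (280,203) and (237,231), with the eraser at (260,186). Five wells will need filling, so all five spares get used.

```bash
cat > h.py <<'E'
from cell import bot
import cv2,numpy as np
from scipy.spatial.transform import Rotation as R
def quat(a,tilt=0.):
    """tool down, jaw axis at world angle a; tilt about jaw axis"""
    m=np.array([[np.cos(a),0,-np.sin(a)],[np.sin(a),0,np.cos(a)],[0,-1,0]])
    return (R.from_matrix(m)*R.from_euler('x',tilt)).as_quat(scalar_first=True)
def rot(): return R.from_quat(bot.read_tool_rot(),scalar_first=True).as_matrix()
def cam(c,T=None):
    k=bot.calibration(c)
    if c!="wrist": E=np.linalg.inv(k["extrinsics"])
    else:
        W=np.eye(4)
        if T is None: W[:3,:3]=rot();W[:3,3]=bot.read_position()
        else: W=T
        E=W@k["hand_eye"]
    return np.array(k["mtx"]),E
def shot(c,name=None):
    K,E=cam(c); im=bot.camera(c)
    if name: cv2.imwrite(f"pics/{name}.png",im[...,::-1])
    return im,K,E
def ray(K,E,u,v,z):
    d=E[:3,:3]@np.linalg.solve(K,[u,v,1.]); o=E[:3,3]
    return o+d*(z-o[2])/d[2]
def proj(K,E,p):
    q=np.linalg.inv(E)@np.r_[p,1]; q=K@q[:3]; return q[:2]/q[2]
E
python3 - <<'E'
from h import *
K,E=cam("top")
f=lambda n,u,v,z:print(n,ray(K,E,u,v,z).round(3))
f("lid",131,224,.163);f("pad",155.5,277,.04);
for i,p in enumerate([(244,170),(279,169),(242,198),(280,203),(237,231)]): f("F",*p,.02)
f("er",260,186,.012);f("ringO",342,239,.02);f("ringG",398.5,226,.02);f("good",371,232,.023)
for p in [(333,211),(361,204),(389,198)]: f("well",*p,.009)
f("mark",252,254,.01);f("jar",280,122,.06);f("bot",238,116,.1)
print(rot().round(2))
# bin in wrist range?
for r in(.3,.4,.5): print(r)
E
```

```text
lid [0.507 0.281 0.163]
pad [0.388 0.261 0.04 ]
F [0.653 0.043 0.02 ]
F [ 0.654 -0.049  0.02 ]
F [0.579 0.05  0.02 ]
F [ 0.564 -0.048  0.02 ]
F [0.495 0.064 0.02 ]
er [0.611 0.002 0.012]
ringO [ 0.468 -0.202  0.02 ]
ringG [ 0.497 -0.35   0.02 ]
good [ 0.483 -0.277  0.023]
well [ 0.541 -0.186  0.009]
well [ 0.557 -0.261  0.009]
well [ 0.571 -0.336  0.009]
mark [0.436 0.027 0.01 ]
jar [ 0.768 -0.053  0.06 ]
bot [0.77  0.053 0.1  ]
[[ 0.31  0.    0.95]
 [-0.95 -0.    0.31]
 [ 0.   -1.   -0.  ]]
0.3
0.4
0.5
```

View pics/wrist0.png

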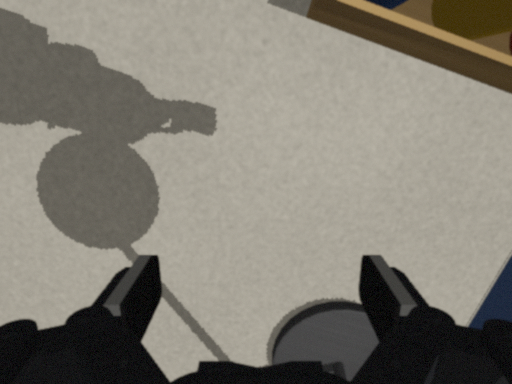

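The wrist camera works, but it's only looking at empty desk. Next I'll take wrist views over the tray and the sheet, touch the desk to get the fingertip offset, and check IK for the pedal.

```bash
python3 - <<'E'
from h import *
a=-np.pi/2
bot.move_pose([.51,-.265,.27],quat(a)); im1,K,E1=shot("wrist","w_tray")
print("tray pose",bot.read_position().round(4),bot.read_joint_positions().round(2))
bot.move_pose([.56,.005,.27],quat(a)); im2,K,E2=shot("wrist","w_sheet")
np.savez("views.npz",K=K,E1=E1,E2=E2)
for t in ["F1_mid","eraser"]: print(t,[(np.round(d["bbox"]).tolist(),round(d["confidence"],2)) for d in bot.search_frame("wrist",t)])
t=.167
for nm,aa,ti in [("p",t+np.pi/2,-.25),("q",t-np.pi/2,.25),("s",t,0),("s2",t+np.pi,0)]:
    for z in(.06,.015):
        j=bot.solve_ik([.388,.261,z],quat(aa,ti)); print(nm,z,None if j is None else np.round(j,2))
print(bot.read_clock())
cv2.imwrite("pics/both.png",cv2.resize(np.vstack([im1[:290],im2[:290]])[...,::-1],None,fx=1,fy=1))
E
```

```text
tray pose [ 0.5095 -0.2659  0.2699] [-0.61  0.35 -0.06  1.16 -0.    2.53]
F1_mid [([203.0, 118.0, 40.0, 41.0], 0.7), ([254.0, 91.0, 14.0, 34.0], 0.5)]
eraser [([251.0, 90.0, 13.0, 34.0], 0.78)]
p 0.06 [ 0.48  0.26 -0.87  0.2  -0.08  0.31]
p 0.015 [ 0.48  0.36 -0.91  0.06 -0.08  0.31]
q 0.06 [ 0.48  0.26 -0.87  0.2  -0.08 -2.83]
q 0.015 [ 0.48  0.36 -0.91  0.06 -0.08 -2.83]
s 0.06 [ 0.43  0.38 -0.63  0.56  0.    1.84]
s 0.015 [ 0.43  0.45 -0.67  0.45  0.    1.84]
s2 0.06 [ 0.43  0.38 -0.63  0.56  0.   -1.3 ]
s2 0.015 [ 0.43  0.45 -0.67  0.45  0.   -1.3 ]
3.5417
```

View pics/both.png

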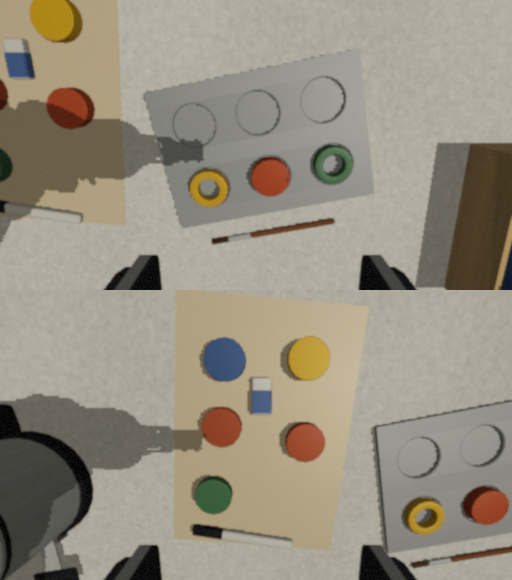

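The wrist views agree with the top view. The tray has rings at (209,188) and (333,164), the good red at (270,176) and three empty wells. The sheet has five spares, with the eraser at (261,395-290). Next I fit the discs and the tray model to these images.

```bash
cat > vis.py <<'E'
from h import *
from scipy.optimize import minimize
th=np.linspace(0,2*np.pi,60,endpoint=False)
def projN(K,E,P):
    q=(np.linalg.inv(E)@np.c_[P,np.ones(len(P))].T)[:3]; q=K@q; return (q[:2]/q[2]).T
def discmask(im):
    hsv=cv2.cvtColor(im,cv2.COLOR_RGB2HSV)
    return ((hsv[...,1]>(110))&(hsv[...,2]>35)).astype(np.uint8)
def disc(im,K,E,guess,zb,zt,r=.023):
    """centre of a coloured cylinder: match blob centroid with model silhouette centroid"""
    m=discmask(im); p=np.array(guess[:2],float)
    uv=proj(K,E,[*p,zt]); n,l,s,c=cv2.connectedComponentsWithStats(m)
    ok=[i for i in range(1,n) if s[i,4]>300 and np.hypot(*(c[i]-uv))<22]
    if not ok: return None
    i=min(ok,key=lambda i:np.hypot(*(c[i]-uv)))
    cn,_=cv2.findContours((l==i).astype(np.uint8),cv2.RETR_EXTERNAL,cv2.CHAIN_APPROX_NONE)
    h=cv2.convexHull(max(cn,key=cv2.contourArea)); M=cv2.moments(h); t=np.array([M['m10'],M['m01']])/M['m00']
    for _ in range(6):
        P=np.vstack([np.c_[p[0]+r*np.cos(th),p[1]+r*np.sin(th),np.full(60,z)] for z in(zb,zt)])
        q=cv2.convexHull(projN(K,E,P).astype(np.float32)); Q=cv2.moments(q); c0=np.array([Q['m10'],Q['m01']])/Q['m00']
        zz=(zb+zt)/2; p=p+(ray(K,E,*t,zz)-ray(K,E,*c0,zz))[:2]
    return p, M['m00']/Q['m00']
def wells(x,y,w):
    c,s=np.cos(w),np.sin(w)
    return np.array([[x+c*a-s*b,y+s*a+c*b] for a in(-.038,.038) for b in(-.076,0,.076)])
def tray(im,K,E,g,empty):
    G=cv2.GaussianBlur(cv2.cvtColor(im,cv2.COLOR_RGB2GRAY).astype(np.float32),(0,0),1)
    g0=np.hypot(cv2.Sobel(G,5,1,0),cv2.Sobel(G,5,0,1)); g0=np.minimum(g0,60)
    def f(v,sig):
        W=wells(*v);P=[np.c_[W[i,0]+.025*np.cos(th),W[i,1]+.025*np.sin(th),np.full(60,.009)] for i in empty]
        c,s=np.cos(v[2]),np.sin(v[2]); t=np.linspace(-1,1,80)
        e=np.vstack([np.c_[.085*t,0*t+k*.123] for k in(-1,1)]+[np.c_[0*t+k*.085,.123*t] for k in(-1,1)])
        P.append(np.c_[v[0]+c*e[:,0]-s*e[:,1],v[1]+s*e[:,0]+c*e[:,1],np.full(320,.009)])
        u=projN(K,E,np.vstack(P)).astype(np.float32)
        return -cv2.remap(sig,u[:,:1],u[:,1:],cv2.INTER_LINEAR).mean()
    v=np.array(g,float)
    for s in(4,2,1):
        sig=cv2.GaussianBlur(g0,(0,0),s)
        r=minimize(f,v,args=(sig,),method='Nelder-Mead',options=dict(initial_simplex=v+np.vstack([np.zeros(3),np.diag([.004,.004,.03])]),xatol=1e-5,fatol=1e-4)); v=r.x
    return v,r.fun
E
python3 - <<'E'
from vis import *
d=np.load("views.npz");K=d["K"];rd=lambda n:cv2.imread(f"pics/{n}.png")[...,::-1].copy()
i1,i2=rd("w_tray"),rd("w_sheet")
v,f=tray(i1,K,d["E1"],[.52,-.27,.19],[3,4,5]);print("tray",v.round(4),f);W=wells(*v);print(W.round(4))
v2,f2=tray(i2,K,d["E2"],[.52,-.27,.19],[4,5]);print("tray(view2)",v2.round(4),f2)
for n,g,t in [("ringO",(.468,-.202),.02),("good",(.483,-.277),.023),("ringG",(.497,-.35),.02)]: print(n,disc(i1,K,d["E1"],g,.009,t))
for g in [(.653,.043),(.654,-.049),(.579,.05),(.564,-.048),(.495,.064)]:print("F",disc(i2,K,d["E2"],g,0,.02), disc(i1,K,d["E1"],g,0,.02) if g[1]<-.04 else "")
o=cv2.cvtColor(i1[...,::-1],cv2.COLOR_BGR2RGB)[...,::-1].copy()
E
```

```text
tray [ 0.5191 -0.2679  0.191 ] -40.246864318847656
[[ 0.4962 -0.3498]
 [ 0.4818 -0.2752]
 [ 0.4674 -0.2005]
 [ 0.5708 -0.3353]
 [ 0.5564 -0.2607]
 [ 0.542  -0.1861]]
tray(view2) [ 0.5174 -0.2642  0.1827] -32.76880645751953
ringO (array([ 0.4676306 , -0.20223799]), 0.9531126433674123)
good (array([ 0.48220541, -0.27631221]), 0.9289212086332481)
ringG None
F (array([0.65343983, 0.04407811]), 0.8182519882621466) 
F (array([ 0.65451116, -0.04770619]), 0.9459763732578365) (array([ 0.65269512, -0.04775894]), 0.8529447974805485)
F (array([0.57978184, 0.05025682]), 0.9260956066382342) 
F (array([ 0.56172931, -0.04762591]), 0.9160604976852542) (array([ 0.56169946, -0.04727928]), 0.9171306401209616)
F None
```

```bash
python3 - <<'E'
from h import *
d=np.load("views.npz"); print("greenF",ray(d["K"],d["E2"],213,204,.02).round(4))
bot.set_gripper(.6)
bot.move_pose([.36,-.04,.06],quat(-np.pi/2))
h=bot.move_linear([.36,-.04,-.012],speed=.03,until_force=4); print("touch .6",h,bot.read_position().round(4),bot.read_ft_force().round(1))
bot.move_linear([.36,-.04,.12],speed=.2)
bot.set_gripper(0)
t=.167; q=quat(t+np.pi/2,-.25)
bot.move_pose([.385,.2605,.10],q)
h=bot.move_linear([.388,.261,.036],speed=.06,until_force=3); print("pad",h,bot.read_position().round(4),bot.read_ft_force().round(1))
im,K,E=shot("top","pad")
for z in np.arange(.034,.004,-.003):
    h=bot.move_linear([.389,.261,z],speed=.03,until_force=30)
    F=bot.read_ft_force();p=bot.read_position();print(z.round(3),p.round(4),F.round(1))
    if F[2]>32 or h: break
bot.wait(.6); shot("top","pressed"); i=cv2.imread("pics/pressed.png"); 
cv2.imwrite("pics/pp.png",np.hstack([cv2.imread("pics/pad.png")[130:330,40:290],i[130:330,40:290]]));print(bot.read_clock())
E
```

```text
greenF [0.4992 0.0623 0.02  ]
touch .6 True [ 0.36   -0.04   -0.0033] [-2.7  0.7  8.9]
pad True [0.387  0.2606 0.041 ] [-1.6  0.2  8.5]
0.034 [0.3889 0.2612 0.0344] [-3.  -0.6  9.3]
0.031 [0.3886 0.2611 0.0311] [-2.6 -0.1  7.9]
0.028 [0.3885 0.2611 0.028 ] [-3.2 -0.7  8.9]
0.025 [0.3884 0.2611 0.0249] [-4.6 -0.4  8.3]
0.022 [0.3885 0.2611 0.0219] [-3.1 -0.5  8.1]
0.019 [0.3886 0.2611 0.0189] [-3.7 -0.3  8.3]
0.016 [0.3889 0.2611 0.0161] [-2.6 -0.4  7.5]
0.013 [0.3892 0.2613 0.0145] [-11.2  -3.7  32.1]
14.1583
```

View pics/pp.png

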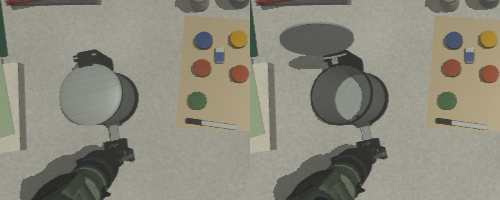

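The right half shows the lid upright-to-open, with the mouth clear at about (345,98). I'll release the pedal slowly, check that the lid stays open, then throw the first ring.

```bash
cat > act.py <<'E'
from vis import *
def pick(p,a,z,op=.7,force=50):
    q=quat(a); bot.set_gripper(op); bot.move_pose([*p,.10],q)
    bot.move_linear([*p,.04],speed=.2)
    h=bot.move_linear([*p,z],speed=.06,until_force=6)
    if h: print("early touch",bot.read_position().round(4),bot.read_ft_force().round(1))
    bot.set_gripper(0,force); w=bot.read_gripper_width()
    bot.move_linear([*p,.12],speed=.15); w2=bot.read_gripper_width()
    print("pick",np.round(p,4),"w",round(w,3),round(w2,3)); return w2
def throw(b,a):
    bot.move_pose([b[0]-.03,b[1]-.03,.25],quat(a)); bot.move_linear([*b,.165],speed=.15)
    w=bot.read_gripper_width(); bot.set_gripper(.65); bot.wait(.3)
    bot.move_linear([*b,.25],speed=.2); print("throw w",round(w,3),bot.read_clock())
BIN=(.506,.279)
E
python3 - <<'E'
from act import *
t=.167
bot.move_linear([.386,.2605,.06],speed=.04); bot.move_linear([.37,.258,.15],speed=.15)
W=wells(.519,-.267,.19)
for a in(.19,.19+np.pi,.19-np.pi):
  for p in (W[0],W[2],BIN):
    j=bot.solve_ik([*p,.165],quat(a));print(round(a,2),None if j is None else np.round(j,2))
shot("scene","open");print(bot.read_clock())
E
```

```text
0.19 [-0.73  0.48 -0.14  0.96  0.    0.65]
0.19 [-0.55  0.31 -0.4   0.86  0.    0.83]
0.19 [ 0.38  0.43 -0.22  0.92  0.    1.76]
3.33 [-0.73  0.48 -0.14  0.96  0.   -2.5 ]
3.33 [-0.55  0.31 -0.4   0.86  0.   -2.31]
3.33 [ 0.38  0.43 -0.22  0.92  0.   -1.38]
-2.95 [-0.73  0.48 -0.14  0.96  0.   -2.5 ]
-2.95 [-0.55  0.31 -0.4   0.86  0.   -2.31]
-2.95 [ 0.38  0.43 -0.22  0.92  0.   -1.38]
16.2917
```

View pics/open.png

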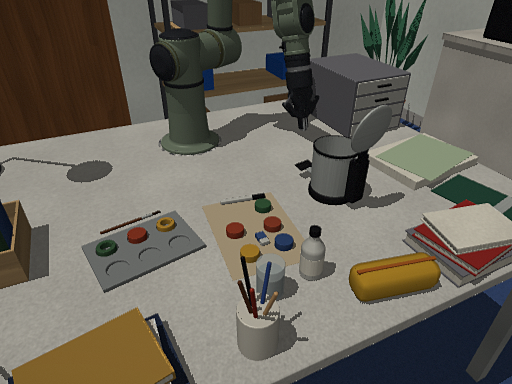

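The scene view shows the lid (372,128) leaning open with the pedal released. Now both rings, checking the width each time.

```bash
python3 - <<'E'
from act import *
W=wells(.5185,-.267,.19)
for p in ((W[2]+[.4676,-.2022])/2, W[0]):
    w=pick(p,.19,.009)
    if not .45<w<.65: print("BAD",w); break
    throw(BIN,.19)
bot.move_pose([.51,-.265,.27],quat(-np.pi/2)); im,K,E=shot("wrist","w_tray2"); np.savez("v3.npz",K=K,E=E)
v,f=tray(im,K,E,[.519,-.267,.19],[0,2,3,4,5]);print("tray",v.round(4),f);print(wells(*v).round(4))
print(disc(im,K,E,(.482,-.276),.009,.023))
im2,_,_=shot("top","t2")
cv2.imwrite("pics/c2.png",np.vstack([im[:250],im2[90:300]])[...,::-1])
E
```

```text
pick [ 0.4672 -0.2009] w 0.504 0.502
throw w 0.503 24.5583
pick [ 0.4955 -0.3488] w 0.507 0.511
throw w 0.507 33.5167
tray [ 0.5191 -0.2679  0.1913] -39.52608871459961
[[ 0.4962 -0.3498]
 [ 0.4818 -0.2751]
 [ 0.4673 -0.2005]
 [ 0.5708 -0.3353]
 [ 0.5564 -0.2607]
 [ 0.5419 -0.1861]]
(array([ 0.48235953, -0.27647744]), 0.9353784575334962)
```

View pics/c2.png

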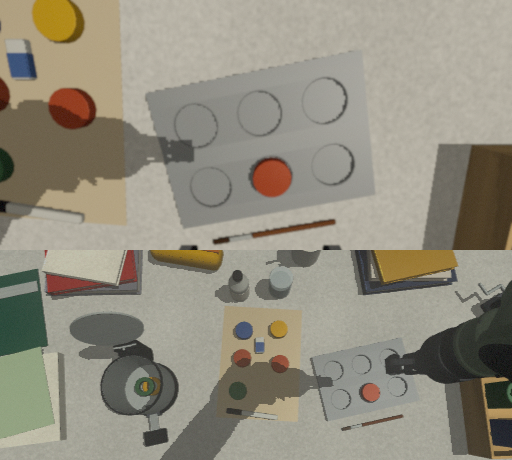

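The tray view shows five empty wells and the good red at (271,177). The top crop shows both rings inside the bin at (148,386). Next I do the first spare with a double squeeze for centring, plus a hand-eye bias check.

```bash
cat >> vis.py <<'E'
def discmask(im):
    h,s,v=cv2.split(cv2.cvtColor(im,cv2.COLOR_RGB2HSV))
    return (((s>110)&(v>35))|((h>45)&(h<100)&(s>60)&(v>25))).astype(np.uint8)
def spares(im,K,E,zb=0,zt=.02,box=(.45,.70,-.11,.12)):
    n,l,s,c=cv2.connectedComponentsWithStats(cv2.morphologyEx(discmask(im),cv2.MORPH_OPEN,np.ones((3,3))))
    out=[]
    for i in range(1,n):
        if 700<s[i,4]<2500:
            g=ray(K,E,*c[i],zt)
            if box[0]<g[0]<box[1] and box[2]<g[1]<box[3]:
                r=disc(im,K,E,g,zb,zt)
                if r is not None: out.append((*r[0],r[1]))
    return np.array(out)
E
cat >> act.py <<'E'
VS=[.56,.005,.27]; VT=[.51,-.265,.27]
def look(pos,name):
    bot.move_pose(pos,quat(-np.pi/2)); return shot("wrist",name)
def squeeze(p,a,z=.006,op=.66,force=20,up=.045):
    bot.set_gripper(op); bot.move_pose([*p,.08],quat(a)); 
    if bot.move_linear([*p,z],speed=.1,until_force=8): print("squeeze early",bot.read_position().round(4))
    bot.set_gripper(0,force); w=bot.read_gripper_width(); bot.set_gripper(op)
    bot.move_linear([*p,up],speed=.15); return w
def place(p,a=.19,z=.0085):
    bot.move_pose([*p,.10],quat(a)); w=bot.read_gripper_width()
    bot.move_linear([*p,.03],speed=.15)
    offs=[(0,0)]+[(r*np.cos(k),r*np.sin(k)) for r in(.0012,.0022) for k in np.arange(6)*np.pi/3]
    for i,o in enumerate(offs):
        if i: bot.move_linear([p[0]+o[0],p[1]+o[1],.0165],speed=.05)
        h=bot.move_linear([p[0]+o[0],p[1]+o[1],z],speed=.04,until_force=4); zz=bot.read_position()[2]
        if zz<.012: break
    print("place w",round(w,3),"tries",i,"z",round(zz,4),bot.read_ft_force().round(1))
    bot.set_gripper(.64); bot.move_linear([*p,.10],speed=.15)
    return zz
E
python3 - <<'E'
from act import *
im,K,E=look(VS,"s3"); S=spares(im,K,E); print(S.round(4))
p=min(S,key=lambda s:np.hypot(s[0]-.653,s[1]-.044))[:2]
print(squeeze(p,np.pi/2)); print(squeeze(p,0.))
im,K,E=look(VS,"s4"); S2=spares(im,K,E); print(S2.round(4)); q=min(S2,key=lambda s:np.hypot(*(s[:2]-p)))[:2]
print("bias cam-gripper",(q-p).round(4),bot.read_clock())
W=wells(.5191,-.2679,.191)
w=pick(p,0.,.006,op=.66)
if .45<w<.65: place(W[4])
print(bot.read_clock())
im,K,E=look(VT,"tr1"); print(tray(im,K,E,[.519,-.267,.19],[0,2,3,5])[0].round(4)); print(spares(im,K,E,.009,.023,(.4,.65,-.4,-.12)).round(4)); print(W.round(4))
im2=cv2.imread("pics/s4.png")
cv2.imwrite("pics/c3.png",np.vstack([im[:290][...,::-1],im2[:290]]))
E
```

```text
[[ 0.6545 -0.0476  0.94  ]
 [ 0.6534  0.0441  0.8196]
 [ 0.5797  0.0504  0.9316]
 [ 0.5617 -0.0475  0.9095]
 [ 0.495   0.0636  0.8341]]
0.5227538476596041
0.5266892772544167
[[ 0.6545 -0.0478  0.9375]
 [ 0.6538  0.0459  0.8253]
 [ 0.5797  0.0505  0.9316]
 [ 0.5618 -0.0475  0.9165]
 [ 0.4951  0.0636  0.8372]]
bias cam-gripper [0.0004 0.0018] 46.1667
pick [0.6534 0.0441] w 0.511 0.515
place w 0.512 tries 0 z 0.0097 [-0.7  0.8  5.6]
53.4333
[ 0.519  -0.2681  0.1898]
[[ 0.5557 -0.2585  0.8349]
 [ 0.4823 -0.2763  0.9299]]
[[ 0.4962 -0.3497]
 [ 0.4818 -0.2751]
 [ 0.4674 -0.2005]
 [ 0.5708 -0.3353]
 [ 0.5564 -0.2607]
 [ 0.542  -0.1861]]
```

View pics/c3.png

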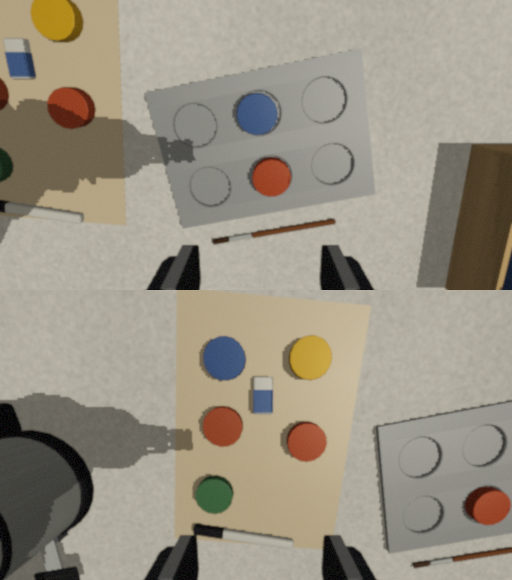

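Blue is seated in the upper-middle well (258,113), and the sheet still shows the other four in place. I'll do the rest with the same routine, stopping on any surprise.

```bash
python3 - <<'E'
from act import *
W=wells(.5191,-.2679,.1905)
jobs=[((.6545,-.0476),3,np.pi/2,0.),((.5618,-.0475),5,np.pi/2,0.),((.5797,.0505),0,np.pi/4,0.),((.495,.0636),2,np.pi*.75,np.pi/4)]
for k,(g,wi,a1,a2) in enumerate(jobs):
    im,K,E=look(VS,f"l{k}"); S=spares(im,K,E)
    if len(S)!=4-k or min(np.hypot(*(S[:,:2]-g).T))>.008: print("MOVED",S.round(4)); break
    p=S[np.argmin(np.hypot(*(S[:,:2]-g).T)),:2]
    w1=squeeze(p,a1); w=pick(p,a2,.006,op=.66)
    if not .47<w<.58: print("BAD grip",w1,w); break
    z=place(W[wi]); print(k,bot.read_clock())
    if z>.012: print("NOT SEATED"); break
im,K,E=look(VT,"tr2"); print(tray(im,K,E,[.519,-.267,.19],[0,2,3,5])[0].round(4)); print(spares(im,K,E,.009,.023,(.4,.65,-.4,-.12)).round(4)); print(W.round(4))
im2,_,_=shot("top","t4"); cv2.imwrite("pics/c4.png",np.vstack([im[:290],im2[90:300]])[...,::-1])
E
```

```text
pick [ 0.6544 -0.0476] w 0.517 0.514
place w 0.518 tries 0 z 0.0098 [-1.5 -0.3  4.3]
0 68.1
pick [ 0.5619 -0.0475] w 0.518 0.518
place w 0.511 tries 0 z 0.0097 [-0.5  0.5  4.7]
1 81.6167
pick [0.5796 0.0505] w 0.514 0.511
place w 0.515 tries 0 z 0.0097 [ 0.2 -0.6  3.8]
2 94.475
pick [0.495  0.0635] w 0.516 0.514
place w 0.513 tries 0 z 0.0096 [-1.5  0.2  5.3]
3 108.9583
[ 0.5187 -0.2675  0.1935]
[[ 0.5701 -0.3343  0.9647]
 [ 0.5558 -0.2582  0.8122]
 [ 0.5415 -0.1849  0.932 ]
 [ 0.4958 -0.3488  0.9141]
 [ 0.4822 -0.2763  0.9281]
 [ 0.4672 -0.1993  0.9085]]
[[ 0.4962 -0.3497]
 [ 0.4818 -0.2751]
 [ 0.4674 -0.2005]
 [ 0.5708 -0.3353]
 [ 0.5564 -0.2607]
 [ 0.542  -0.1861]]
```

View pics/c4.png

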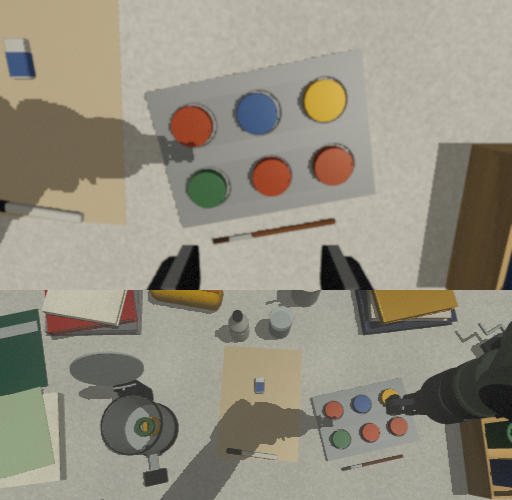

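All six wells are filled, with disc centres within about 2 mm of the wells. The sheet holds only the eraser, and the bin still shows the rings and an open lid. Now I push the lid shut from behind.

```bash
python3 - <<'E'
from act import *
t=.167; ux=np.array([np.cos(t),np.sin(t)]); B=np.array([.508,.281]); q=quat(t-np.pi/2)
P=lambda d,z:[*(B+ux*d),z]
bot.set_gripper(0)
for d,z in((.165,.40),(.165,.272),(.05,.272)): print(d,z,bot.solve_ik(P(d,z),q) is not None)
bot.move_pose([.60,0,.36],q)
bot.move_linear([.672,.16,.36],speed=.3); bot.move_linear(P(.165,.35),speed=.2); bot.move_linear(P(.165,.272),speed=.15)
shot("top","behind")
h=bot.move_linear(P(.105,.272),speed=.06,until_force=10);print(h,bot.read_position().round(3),bot.read_ft_force().round(1))
h=bot.move_linear(P(.055,.280),speed=.06,until_force=12);print(h,bot.read_position().round(3),bot.read_ft_force().round(1))
bot.wait(1.5)
bot.move_linear(P(.10,.37),speed=.2);bot.move_pose([.5,0,.3],quat(-np.pi/2)); bot.wait(1)
a,_,_=shot("top","shut"); b,_,_=shot("scene","shut2"); print(bot.read_clock())
cv2.imwrite("pics/c5.png",np.vstack([a[90:320],b[80:350]])[...,::-1])
E
```

```text
0.165 0.4 True
0.165 0.272 True
0.05 0.272 TrueTraceback (most recent call last):
  File "<stdin>", line 7, in <module>
cell.PlanningError: the arm cannot follow that straight line within its joint ranges
```

```bash
python3 - <<'E'
from act import *
t=.167; ux=np.array([np.cos(t),np.sin(t)]); B=np.array([.508,.281]); q=quat(t-np.pi/2)
P=lambda d,z:[*(B+ux*d),z]
print(bot.read_position().round(3),bot.read_joint_positions().round(2))
for p in([.66,.15,.36],[.66,.15,.30],P(.165,.36),P(.165,.30),P(.165,.272),P(.1,.272),P(.055,.28),P(.1,.36)):
    for qq in(q,quat(t+np.pi/2)):
        j=bot.solve_ik(p,qq); print(np.round(p,3),None if j is None else np.round(j,2))
E
```

```text
[0.672 0.159 0.359] [ 0.13  0.59  0.54  1.53 -0.    3.1 ]
[0.66 0.15 0.36] [0.11 0.55 0.48 1.5  0.   3.09]
[0.66 0.15 0.36] [ 0.11  0.55  0.48  1.5   0.   -0.05]
[0.66 0.15 0.3 ] [0.11 0.55 0.33 1.35 0.   3.09]
[0.66 0.15 0.3 ] [ 0.11  0.55  0.33  1.35  0.   -0.05]
[0.671 0.308 0.36 ] [ 0.33  0.73  0.79  1.63  0.   -2.98]
[0.671 0.308 0.36 ] [0.33 0.73 0.79 1.63 0.   0.16]
[0.671 0.308 0.3  ] [ 0.33  0.7   0.59  1.46  0.   -2.98]
[0.671 0.308 0.3  ] [0.33 0.7  0.59 1.46 0.   0.16]
[0.671 0.308 0.272] [ 0.33  0.7   0.52  1.39  0.   -2.98]
[0.671 0.308 0.272] [0.33 0.7  0.52 1.39 0.   0.16]
[0.607 0.298 0.272] [ 0.35  0.55  0.26  1.28  0.   -2.96]
[0.607 0.298 0.272] [0.35 0.55 0.26 1.28 0.   0.18]
[0.562 0.29  0.28 ] [ 0.36  0.46  0.14  1.24  0.   -2.95]
[0.562 0.29  0.28 ] [0.36 0.46 0.14 1.24 0.   0.19]
[0.607 0.298 0.36 ] [ 0.35  0.55  0.48  1.5   0.   -2.96]
[0.607 0.298 0.36 ] [0.35 0.55 0.48 1.5  0.   0.18]
```

Joint 6 hit its range, so I'll use the quarter-turned grip orientation instead.

```bash
python3 - <<'E'
from act import *
t=.167; ux=np.array([np.cos(t),np.sin(t)]); B=np.array([.508,.281]); q=quat(t)
P=lambda d,z:[*(B+ux*d),z]
bot.move_pose([.672,.159,.36],q); bot.move_linear(P(.165,.36),speed=.2); bot.move_linear(P(.165,.272),speed=.15)
h=bot.move_linear(P(.105,.272),speed=.06,until_force=10);print(h,bot.read_position().round(3),bot.read_ft_force().round(1))
h=bot.move_linear(P(.055,.280),speed=.06,until_force=12);print(h,bot.read_position().round(3),bot.read_ft_force().round(1))
bot.wait(1.5)
bot.move_linear(P(.10,.36),speed=.2);bot.move_pose([.5,0,.3],q); bot.wait(1)
a,_,_=shot("top","shut"); b,_,_=shot("scene","shut2"); print(bot.read_clock())
cv2.imwrite("pics/c5.png",np.vstack([a[90:320],b[80:350]])[...,::-1])
E
```

```text
False [0.612 0.298 0.272] [ 0.1 -0.7  0.2]
False [0.563 0.29  0.28 ] [-0.7  0.7 -0.3]
122.6
```

View pics/c5.png

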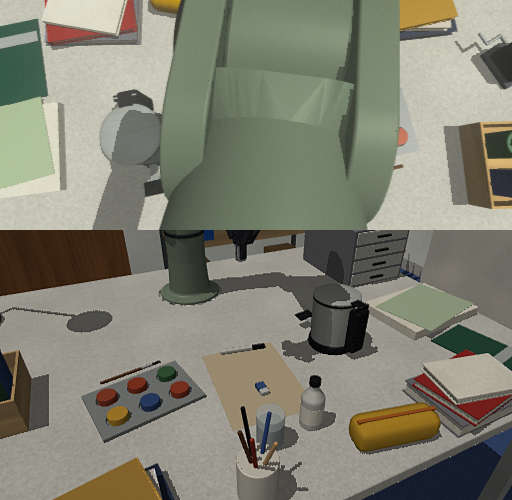

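The lid is shut in both views, the six blocks lie in the wells, and the bystanders haven't moved. Handing in.

```bash
python3 -c "
from cell import bot
print(bot.close_job(),bot.read_clock())"
```

```text
the job is handed in; nothing more can be done
the job is handed in; nothing more can be done
```

The job is done and handed in at about 123 s of the 210 s allowed. The tray is ready and the bin's lid is shut.

- **Bin and rings:** I pressed the pedal to its stop, and the lid stayed open after I let go. Both used-up rings went into the bin and showed inside it in the top picture. I then pushed the lid shut from behind, and the last two pictures show it shut.
- **Wells:** All five spares are in the five empty wells, so no spares are left over. Each one seated on the first try with no lost grip. The close-up fit put every disc within about 2.5 mm of its well centre, and the last pictures show all six blocks in place.
- **Other things on the desk:** The good red block, eraser, marker, brush, jar and bottle look unmoved in the pictures. I did not measure their positions again.
- **Checks that failed or disagreed:**
    - The planner refused one approach to the lid because it needed a wrist joint past its range. I used a quarter-turned approach instead.
    - The one camera-to-gripper check differed by about 2 mm. I made no correction for it.

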